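Sort the loose glassware parts after taking the apparatus down

ROBOT

A 7-joint arm with a two-finger parallel gripper is mounted at the origin on the work surface. World frame = base frame: x ahead of the robot, y to its left, z up, the work surface at z = 0. Lengths are in m, angles in rad, forces in N, time in s.
With the tool pointing down it reaches from about 0.4 to 0.875 m from the base axis. Payload 19.3 kg.
Tool frame: the origin (TCP) lies at the very end of the fingers, on their centre line; the grasp point (between the pads) lies 19 mm behind it; x points along the fingers, y is the direction in which the jaws open and shut, and the axes are right-handed (so a half turn about x gives the same grasp; the last joint's range is limited). The gripper opens to 85 mm and grips with 20 to 120 N. Pads are 22 mm wide; open, the fingers measure 114 mm over their backs; the gripper's body (76 mm by 85 mm) begins 54 mm behind the grasp point. The pads swing forward as they close: fully open they stand 13 mm farther back than shut.
Start: joints at [-1.186, 0.521, -0.036, 1.599, 0.021, 1.021, -0.113], TCP at [0.275, 0.561, 0.231] pointing down, gripper open.
Joint ranges: [-2.91, 2.91], [-0.3, 2.13], [-1.5, 1.42], [0.17, 2.43], [-1.26, 4.41], [0.16, 1.93], [-2.52, 2.52]. Speed limits (rad/s): [1.89, 1.89, 2.39, 2.39, 3.01, 3.01, 3.01].

INTERFACE

Orientations are given as [roll, pitch, yaw] about the fixed x, y, z axes, in that order (R = Rz(yaw) Ry(pitch) Rx(roll)).
In Python, from workcell import bot, grab_frame, job_done gives the robot as it stands.
- The arm moves only by the shell command python3 -m pendant 'ROWS' [OPENING] [FORCE]. ROWS is JSON, a list of rows, each a list of 4 numbers: the shift along the tool's x, y, z in mm, then the turn about the tool's x in degrees. A call has 1 to 12 rows; each row shifts and turns the commanded pose from where the row before left it, along the tool's axes as they then stand; what a row does not reach is not made up. A row lasts 1/8 s, in which the tool goes at most 62.5 mm and 10.7 degrees, less where a joint would pass 70% of its speed; a pose out of reach is approached as far as the arm can. A call is refused whole if a number of a shift passes 62.5 or a number of a turn 10.7, either way. A call with a gripper value outside its range is refused whole. OPENING is the opening, from -1 (shut) to 1 (fully open), set as the call begins (- or left out, the last holds). The fingers move at their own pace and stop on an object; FORCE is the grip in N (left out, the last holds). Time passes only in rows, so rows that do not move let the fingers close. It gives the time, the measured TCP pose, the force and the opening at its end, in the units of the state.
- bot.observe(): the state, without advancing time (a new reading comes with each control period).
- grab_frame(name): name is "scene" or "top" or "wrist"; returns a dict with "img" (480x640x3 uint8, red, green, blue), "fovy" (degrees; the focal length in pixels is half the picture's height over the tangent of half this angle, whatever the lens; pixels are square), "cx", "cy" (the principal point, pixels), "k1" (the pictures are not rectified: a ray, as slopes to the right and down, at radius r is drawn at 1 + k1 r^2 times it, then the intrinsics apply), "R" (3x3) and "t" (3): a world point X has camera coordinates R X + t. Camera axes: x right, y down, z forward; pixel columns grow to the right and rows downward; lengths in m; the calibration is good to about 2 mm. A picture is of the moment at which its call begins. There is no depth.
- job_done(): hands the job in, once; it reports no verdict.
The state is a dict: "clock": time; "qpos": joint angles; "qd": joint speeds; "joint_efforts": joint torques, N m; "position": TCP position; "tool_rot": TCP orientation; "force": force on the tool from outside, world axes, zero at the start; "moment": the same for the moment, N m; "grip_width": finger opening in m.
Only numpy, scipy, OpenCV 4.12 (cv2) and the standard library are available. Lean on these libraries where they do the work, as an engineer would, in place of code of your own. Each camera call takes 0.05 s, during which the arm holds its last target.

TASK

Sort the five loose parts left on the lab bench: both stir bars into the oblong tray, both stoppers into the round dish and the boss head into the square bin. Set each down on the floor of its container the same way up as it is now (stir bars lying flat, stoppers standing on their heads, boss head upright with its top thumbscrew up), fully inside and not resting on the rim or on another part. Leave the jar and the beaker where they stand.

Things in the scene. Friction and masses are not known exactly. Their poses are not given: they have to be found in the camera images.
- stirbar1: First octagonal magnetic stir bar, white, 58 mm long, 14 mm thick (across flats), about 30 g, lying flat on one of its eight flats. Origin on its axis at mid-length (7 mm above what it lies on); x axis along its length. The two stir bars are alike and either may be placed first.
- stirbar2: Second octagonal magnetic stir bar, white, 58 mm long, 14 mm thick (across flats), about 30 g, lying flat on one of its eight flats. Origin on its axis at mid-length (7 mm above what it lies on); x axis along its length. The two stir bars are alike and either may be placed first.
- stopper1: First tapered white plastic flask stopper, about 40 g, standing on its flat round head: head 34 mm diameter, 14 mm high; neck 19 mm diameter; plug above it from 24 mm diameter (z = 20 mm) to 20 mm at the top (z = 48 mm). Origin at the centre of the head's underside, z axis up. Round: grip it from any side. The two are alike.
- stopper2: Second tapered white plastic flask stopper, about 40 g, standing on its flat round head: head 34 mm diameter, 14 mm high; neck 19 mm diameter; plug above it from 24 mm diameter (z = 20 mm) to 20 mm at the top (z = 48 mm). Origin at the centre of the head's underside, z axis up. Round: grip it from any side. The two are alike.
- bosshead: Boss head (clamp for lab rods), cast metal block (dull grey) 44 mm (x) by 28 mm (y) by 30 mm (z), 160 g, flat sides at y = +-14 mm to grip. A thumbscrew sticks out of its +x end to x = 40 mm (24 mm wide in y), another out of its top at x = -10 mm, up to z = 47 mm (24 mm along x, 7 mm along y). Origin at the centre of the block's underside; z axis up.
- oblong_tray: Oblong (rectangular) stainless steel tray, open on top, 90 mm (its x) by 150 mm (its y), rim 22 mm high, walls and floor 3 mm thick. It does not shift. Origin at the centre of its underside; z axis up.
- round_dish: Round stainless steel dish, open on top, 150 mm outer diameter, rim 26 mm high, wall and floor 4 mm thick. It does not shift. Origin at the centre of its underside; z axis up.
- square_bin: Square stainless steel bin, open on top, 110 mm by 110 mm, rim 30 mm high, walls and floor 3 mm thick. It does not shift. Origin at the centre of its underside; x and y axes along its sides, z axis up.
- jar: Amber glass jar with a black lid, 56 mm diameter, 85 mm high, standing to one side of the work; a bystander. Origin at the centre of its underside.
- beaker: Clear open beaker, 66 mm across the rim, 90 mm high, standing to one side of the work; a bystander. Origin at the centre of its underside.
Mind the look-alikes: they are no part of the job. What is shaped like the oblong_tray but brown, green or turquoise is not meant.

How it is judged:
By the outcome, as a careful person would: the job done as asked, in the order asked, and still so for the second after the job is handed in, with the robot touching nothing.
It also fails if it takes over 118 s, if anything falls off the work surface, if the arm or the gripper's body presses on something with over 40 N, if the wrist force passes 120 N, or if a joint passes its speed limit or range.

## Working session

There is one attempt and no reset: what is moved stays moved. The work goes in short steps, Python scripts to look and compute and a shell command to move; the robot and the scene stay as the last step left them, time stands still between calls to the robot, and variables do not carry over. Pictures are saved under pics/ and viewed, and the job is handed in when it is done.

```bash
mkdir -p pics; ls
python3 - <<'E'
from workcell import bot, grab_frame
import cv2
print(bot.observe())
for n in ("scene","top","wrist"):
    f=grab_frame(n); cv2.imwrite(f"pics/{n}0.png",f["img"][:,:,::-1])
    print(n,f["fovy"],f["cx"],f["cy"],f["k1"],f["R"],f["t"])
E
```

```text
pics
{'clock': 0.0, 'qpos': array([-1.18618746,  0.52201192, -0.03632052,  1.59998669,  0.02118734,
        1.02111495, -0.11278488]), 'qd': array([ 0.00010911, -0.00038811, -0.00088382,  0.00115977,  0.00134346,
       -0.00271699,  0.00040973]), 'joint_efforts': array([ 7.35191243e-04, -9.27146029e+01,  1.97998077e+00, -3.69913316e+01,
        1.78856822e-02,  8.16398504e-03, -5.44032582e-05]), 'position': array([0.27444345, 0.56114909, 0.23073475]), 'tool_rot': array([-1.50556626,  1.56965994, -1.96038295]), 'force': array([-0.02015334, -0.72568112,  0.23089465]), 'moment': array([ 0.05316251, -0.02145094,  0.05810922]), 'grip_width': 0.08532162032455562}
scene 44.97024383032458 325.10452511440474 230.1783141847569 -0.06183940233256048 [[-0.79127431  0.6112412   0.01640644]
 [ 0.34354203  0.46660398 -0.81502122]
 [-0.50582986 -0.63926905 -0.57919878]] [ 0.4692758  -0.19216913  1.52667744]
top 45.291558826828634 324.45924034952753 227.6378931832094 -0.10964635050036736 [[ 0.07014518 -0.99752988  0.00371343]
 [-0.97421264 -0.06930487 -0.21472438]
 [ 0.21445134  0.01144421 -0.97666763]] [-0.01834547  0.60650193  1.25459823]
wrist 64.56444216886881 315.0119296298338 234.70117198641304 -0.035786527478898954 [[ 4.39677750e-01  8.98155086e-01 -9.58114999e-04]
 [ 8.62510086e-01 -4.21930272e-01  2.79376444e-01]
 [ 2.50519116e-01 -1.23661990e-01 -9.60181173e-01]] [-0.62370583 -0.03637729  0.37822136]
```

View pics/scene0.png

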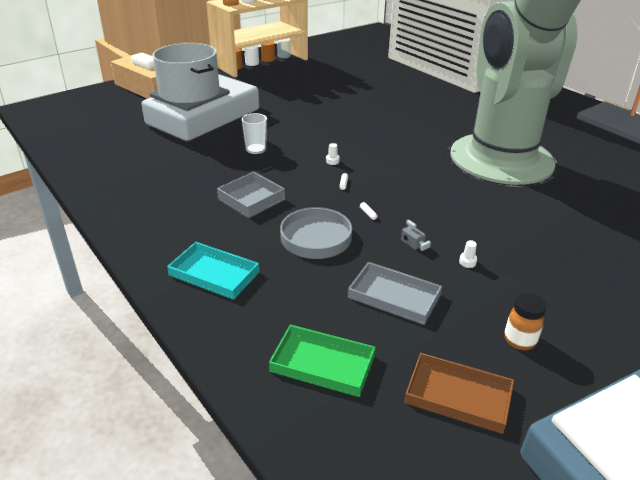

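View pics/top0.png

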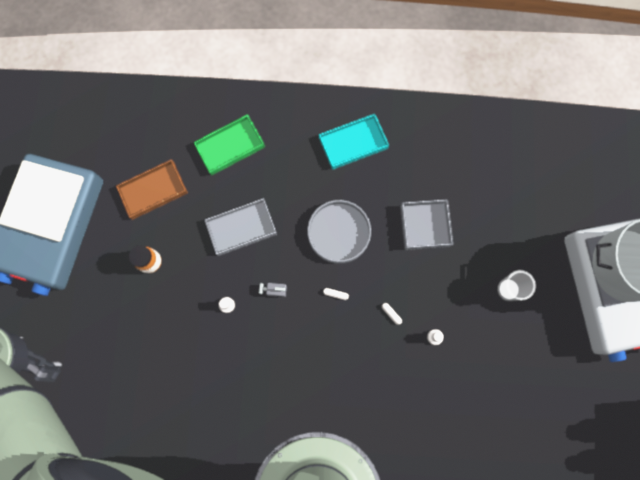

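View pics/wrist0.png

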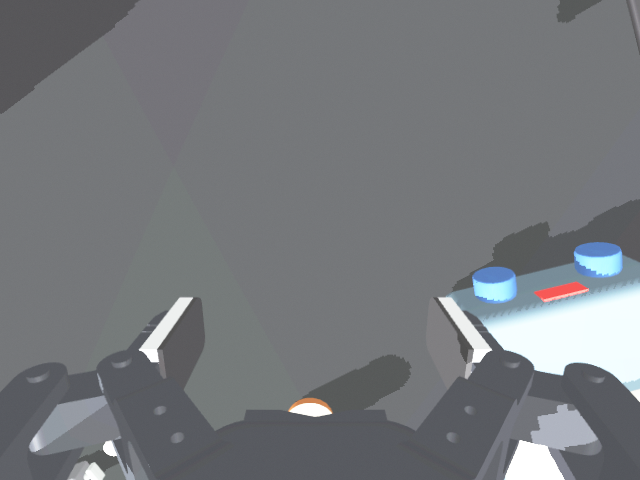

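Top view: oblong steel tray at about (240,227), dish (339,232), bin (427,224), stir bars (336,294) and (391,314), stoppers (227,304) and (435,337), boss head (272,290). The jar is at (148,260) and the beaker at (515,285). I'll measure these.

```bash
cat > h.py <<'E'
import numpy as np, cv2
from workcell import bot, grab_frame
from scipy.spatial.transform import Rotation as Ro
def K(f):
    F=240/np.tan(np.radians(f["fovy"]/2)); return F
def ray(f,uv):
    F=K(f); d=(np.asarray(uv,float)-[f["cx"],f["cy"]])/F
    rd=np.linalg.norm(d); r=rd
    for _ in range(30): r=rd/(1+f["k1"]*r*r)
    s=d*(r/rd if rd>0 else 1)
    R=np.array(f["R"]);t=np.array(f["t"])
    return -R.T@t, R.T@np.array([s[0],s[1],1])
def onz(f,uv,z):
    o,d=ray(f,uv); return o+d*(z-o[2])/d[2]
def proj(f,X):
    c=np.array(f["R"])@X+np.array(f["t"]); s=c[:2]/c[2]
    return s*(1+f["k1"]*(s@s))*K(f)+[f["cx"],f["cy"]]
def two(fa,ua,fb,ub):
    o1,d1=ray(fa,ua);o2,d2=ray(fb,ub)
    A=np.stack([d1,-d2],1);s=np.linalg.lstsq(A,o2-o1,rcond=None)[0]
    p,q=o1+s[0]*d1,o2+s[1]*d2
    return (p+q)/2,np.linalg.norm(p-q)
def tcp():
    s=bot.observe(); return s["position"],Ro.from_euler('xyz',s["tool_rot"]).as_matrix(),s
def togo(X,yaw=None):
    """tool-axis shifts in mm to world TCP X; turn deg to put jaw axis along world angle (rad)"""
    p,R,s=tcp(); d=R.T@(np.asarray(X)-p)*1000
    out=np.round(d,1).tolist()
    if yaw is not None:
        j=R[:,1]; a=np.arctan2(j[1],j[0]); dy=np.degrees((yaw-a+np.pi/2)%np.pi-np.pi/2)
        out.append(round(-dy,1))  # tool x points down
    return out
def save(f,n,box=None,sc=1):
    im=f["img"][:,:,::-1]
    if box: im=im[box[1]:box[3],box[0]:box[2]]
    cv2.imwrite("pics/"+n,cv2.resize(im,None,fx=sc,fy=sc,interpolation=cv2.INTER_NEAREST))
E
python3 - <<'E'
from h import *
f=grab_frame("top"); g=grab_frame("scene")
save(f,"topz1.png",(200,190,460,350),3); save(g,"scz1.png",(290,130,490,280),4)
hsv=cv2.cvtColor(f["img"],cv2.COLOR_RGB2HSV)
m=((f["img"].min(2)>90)&(hsv[...,1]<60)).astype(np.uint8)
n,l,st,c=cv2.connectedComponentsWithStats(m)
for i in range(1,n):
    if st[i,4]>25 and 195<c[i][0]<560 and 190<c[i][1]<360:
        pts=np.argwhere(l==i)[:,::-1].astype(np.float32)
        print(st[i],c[i].round(1),cv2.minAreaRect(pts),onz(f,c[i],0.007).round(4),onz(f,c[i],0.048).round(4))
p,R,s=tcp();print(R.round(3))
E
```

```text
[ 205  198   72   58 2550] [240.2 226.4] ((240.11709594726562, 226.50021362304688), (39.71588897705078, 65.26611328125), 70.11483764648438) [0.608  0.2275 0.007 ] [0.5993 0.2209 0.048 ]
[ 307  199   65   64 3242] [339.2 230.7] ((339.2500305175781, 230.75001525878906), (63.639610290527344, 62.93250274658203), 45.0) [ 0.6142 -0.0105  0.007 ] [ 0.6054 -0.0099  0.048 ]
[ 401  199   53   50 2284] [426.7 223.4] ((426.84271240234375, 223.34832763671875), (48.44744873046875, 48.54225540161133), 84.5596694946289) [ 0.6472 -0.2203  0.007 ] [ 0.6373 -0.2133  0.048 ]
[498 270  38  31 930] [517.2 285.9] ((516.5, 285.0), (30.0, 37.0), 90.0) [ 0.51   -0.4429  0.007 ] [ 0.5044 -0.4292  0.048 ]
[258 282  29  15 323] [273.4 288.7] ((272.40594482421875, 288.4405822753906), (27.960546493530273, 12.935483932495117), 5.7105937004089355) [0.4641 0.1346 0.007 ] [0.4598 0.1308 0.048 ]
[323 287  27  14 219] [335.9 293.5] ((335.7353210449219, 293.558837890625), (26.92145538330078, 8.48874568939209), 14.03624439239502) [ 0.4634 -0.0126  0.007 ] [ 0.4591 -0.012   0.048 ]
[218 296  18  18 242] [226.5 304.3] ((226.6000213623047, 304.29998779296875), (16.76007080078125, 16.76007080078125), 71.56504821777344) [0.4195 0.241  0.007 ] [0.4165 0.234  0.048 ]
[382 302  21  23 228] [391.9 313.3] ((391.752197265625, 313.216796875), (27.092761993408203, 8.748703956604004), 48.8140754699707) [ 0.4262 -0.1461  0.007 ] [ 0.4231 -0.1414  0.048 ]
[427 329  17  17 232] [435.2 336.8] ((435.0, 337.0), (16.0, 16.0), 90.0) [ 0.3785 -0.2498  0.007 ] [ 0.3768 -0.2419  0.048 ]
[[-0.     0.439  0.898]
 [-0.     0.898 -0.439]
 [-1.    -0.001  0.   ]]
```

```bash
sleep 1
```

```text
(no output)
```

View pics/topz1.png

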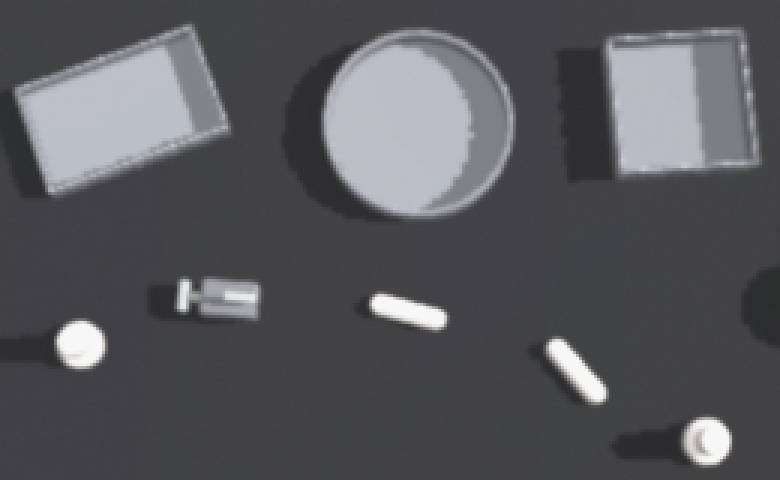

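View pics/scz1.png

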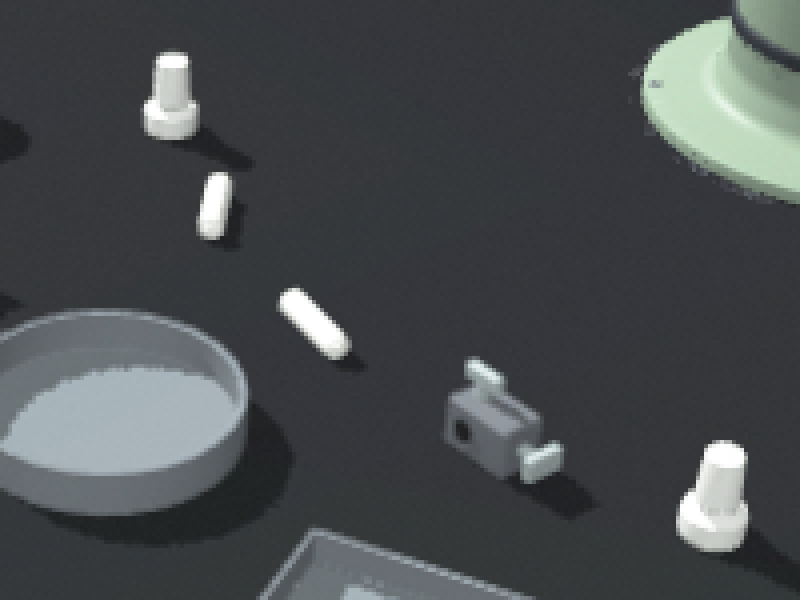

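Run:
```python
from h import *
f=grab_frame("top"); g=grab_frame("scene")
T=lambda a:[(x/3+200-.33,y/3+190-.33) for x,y in a]
def ori(a,z):
    P=np.array([onz(f,u,z) for u in T(a)]); return P.mean(0).round(4),P[:,:2].round(4).tolist(),P
for n,a,z in [("tray",[(15,89),(192,26),(229,130),(51,195)],.022),("bin",[(606,39),(741,30),(759,163),(619,174)],.03),("boss",[(201,278),(260,283),(258,319),(200,316)],.03)]:
    c,l,P=ori(a,z); e=(P[1]-P[0]+P[2]-P[3]); e2=P[3]-P[0]+P[2]-P[1]
    print(n,c,np.degrees(np.arctan2(e[1],e[0])),np.degrees(np.arctan2(e2[1],e2[0])),np.linalg.norm(e)/2,np.linalg.norm(e2)/2)
print("dish",onz(f,(f:=f) and T([(418,122)])[0],.026))
for n,a in [("bar1",[(371,302),(446,320)]),("bar2",[(550,341),(603,400)])]:
    P=ori(a,.008)[2]; e=P[1]-P[0]; print(n,P.mean(0).round(4),np.linalg.norm(e),np.degrees(np.arctan2(e[1],e[0])))
print("st2 top",onz(f,T([(712,440)])[0],.048), "blob14",onz(f,(435.0,336.8),.014))
print("st1 blob14",onz(f,(226.5,304.3),.014))
S=lambda x,y:(x/4+290-.4,y/4+130-.4)
# scene: plug tops
print("scene st1 top",onz(g,S(725,452),.048),"st2",onz(g,S(173,60),.048))
print("scene head bottoms center", onz(g,S(713,519),.007),onz(g,S(171,118),.007))
```

```text
tray [0.6052 0.2251 0.022 ] -65.53068303254823 -155.5474752129668 0.14918585290392036 0.09104384249941518
bin [ 0.6419 -0.2167  0.03  ] -81.69933019023162 -171.67758636336904 0.11026167524089898 0.10904292712162328
boss [0.4608 0.1257 0.03  ] -89.75834080946193 -177.37121930148845 0.0452301450476598 0.02856941039577017
dish [ 0.61097283 -0.00980576  0.026     ]
bar1 [ 0.4636 -0.0125  0.008 ] 0.060216120974027974 -99.51071495858147
bar2 [ 0.4264 -0.1459  0.008 ] 0.061097547075547466 -134.61226799882698
st2 top [ 0.37797918 -0.24593633  0.048     ] blob14 [ 0.37805466 -0.24794879  0.014     ]
st1 blob14 [0.41903476 0.23995547 0.014     ]
scene st1 top [0.41798781 0.24020686 0.048     ] st2 [ 0.37842205 -0.24708085  0.048     ]
scene head bottoms center [0.41830018 0.24131337 0.007     ] [ 0.37923898 -0.24653528  0.007     ]
```

Run:
```python
from h import *
print(togo([.418,.2403,.13]))
```

```text
[101.2, -225.4, 269.9]
```

```bash
python3 -m pendant '[[15,-37.5,45,0],[15,-37.5,45,0],[17,-37.5,45,0],[17,-37.5,45,0],[17,-37.5,45,0],[17,-37.5,45,0],[0,0,0,0],[0,0,0,0]]' 0.4 40
python3 - <<'E'
from h import *
print(togo([.418,.2403,.02]), bot.observe()["qpos"])
w=grab_frame("wrist"); save(w,"w1.png")
print(proj(w,np.array([.418,.2403,.048])))
E
```

```text
clock: 1.35
position: [0.4183, 0.2411, 0.1335]
tool_rot: [1.826, 1.57, 1.371]
force: [0.1, 0.9, 0.0]
grip_width: 0.0597
[113.5, -0.9, 0.1] [-0.64169851  0.44417549 -0.00485459  2.05654124  0.00302077  0.6405657
  0.467091  ]
[314.83171329 241.46667027]
```

View pics/w1.png

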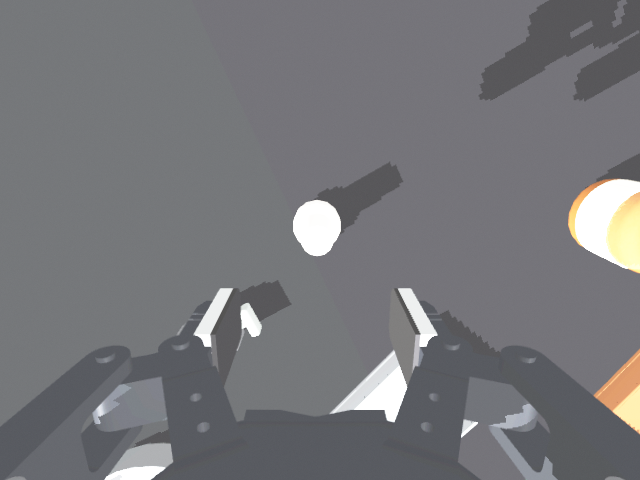

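The plug top sits at (317,243), and I predicted (315,241), so the jaws are aligned. I'll descend and grip.

```bash
python3 -m pendant '[[40,-1,0,0],[40,0,0,0],[33.5,0,0,0],[0,0,0,0],[0,0,0,0]]' 0.4 40; python3 -m pendant '[[0,0,0,0],[0,0,0,0],[0,0,0,0],[0,0,0,0],[0,0,0,0],[0,0,0,0]]' -1 30; python3 -m pendant '[[-30,0,0,0],[-35,0,0,0],[-35,0,0,0],[0,0,0,0]]'
python3 - <<'E'
from h import *
print(togo([.611,.022,.12],0))
w=grab_frame("wrist"); save(w,"w2.png")
E
```

```text
clock: 2.02
position: [0.418, 0.2407, 0.0209]
tool_rot: [1.156, 1.57, 0.703]
force: [0.6, 0.2, 0.8]
grip_width: 0.0601
clock: 2.78
position: [0.4183, 0.2402, 0.0208]
tool_rot: [1.129, 1.569, 0.674]
force: [-0.9, -0.5, 14.9]
grip_width: 0.0217
clock: 3.28
position: [0.419, 0.2405, 0.1223]
tool_rot: [1.08, 1.566, 0.625]
force: [0.2, 0.4, 0.2]
grip_width: 0.0215
[2.4, -111.8, 268.5, np.float64(63.9)]
```

View pics/w2.png

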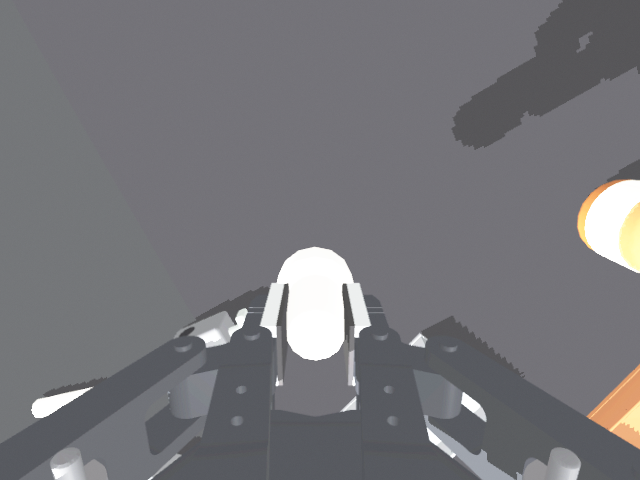

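```bash
python3 -m pendant '[[0,-22.4,53.7,0],[0,-22.4,53.7,0],[0,-22.4,53.7,0],[0,-22.4,53.7,0],[0,-22.4,53.7,0],[0,0,0,10.6],[0,0,0,10.6],[0,0,0,10.6],[0,0,0,10.6],[0,0,0,10.6],[0,0,0,10.6],[0,0,0,0]]' - 40
python3 - <<'E'
from h import *
print(togo([.611,.022,.030],0))
E
```

```text
clock: 4.82
position: [0.6093, 0.0214, 0.1187]
tool_rot: [-1.02, 1.569, -2.583]
force: [-0.0, -0.4, -0.5]
grip_width: 0.021
[88.7, 1.9, -0.7, np.float64(0.4)]
```

```bash
python3 -m pendant '[[30,2,-0.5,0],[30,0,0,0],[25,0,0,0],[0,0,0,0],[0,0,0,0]]'
python3 - <<'E'
from h import *
print(togo([.611,.022,.025],0))
w=grab_frame("wrist"); save(w,"w3.png")
w=grab_frame("scene"); save(w,"s3.png",(240,180,400,300),5)
E
```

```text
clock: 5.45
position: [0.6121, 0.0216, 0.0354]
tool_rot: [1.578, 1.57, 0.015]
force: [-0.6, 0.5, 0.7]
grip_width: 0.021
[10.4, -1.1, -0.4, np.float64(0.4)]
```

View pics/w3.png

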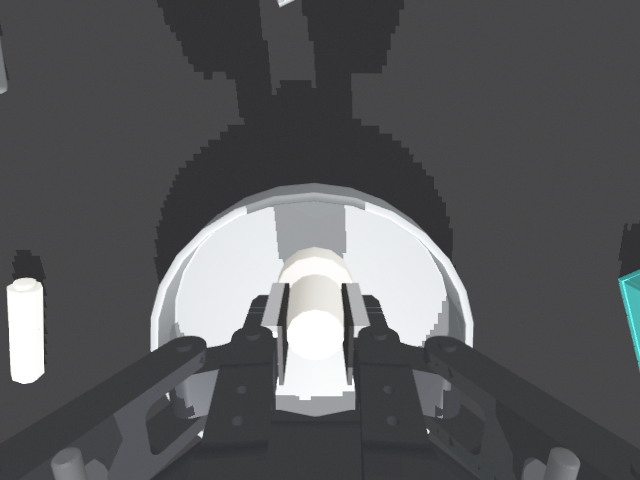

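View pics/s3.png

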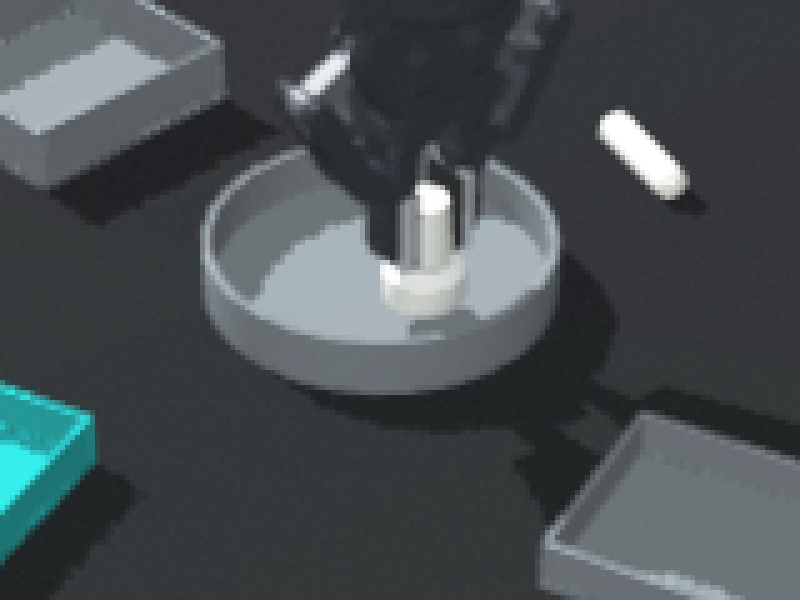

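The stopper hangs upright about 10 mm above the dish floor. I'll lower it onto the floor.

```bash
python3 -m pendant '[[6,0,0,0],[3,0,0,0],[0,0,0,0]]'; python3 -m pendant '[[1.5,0,0,0],[0,0,0,0]]'
```

```text
clock: 5.92
position: [0.6117, 0.0218, 0.0255]
tool_rot: [-1.409, 1.57, -2.973]
force: [-0.3, -0.7, -0.7]
grip_width: 0.0207
clock: 6.18
position: [0.6119, 0.0217, 0.025]
tool_rot: [2.247, 1.57, 0.682]
force: [-3.9, 0.5, 13.6]
grip_width: 0.0213
```

```bash
python3 -m pendant '[[0,0,0,0],[0,0,0,0],[0,0,0,0],[0,0,0,0]]' 0.05; python3 -m pendant '[[-35,0,0,0],[-35,0,0,0],[-30,0,0,0],[0,0,0,0],[0,0,0,0]]'
python3 - <<'E'
from h import *
print(togo([.4608,.1257,.12],np.radians(1.5)))
w=grab_frame("wrist"); save(w,"w4.png")
E
```

```text
clock: 6.68
position: [0.6118, 0.0218, 0.0243]
tool_rot: [-1.106, 1.571, -2.671]
force: [0.3, 0.2, -1.1]
grip_width: 0.0448
clock: 7.3
position: [0.6115, 0.0219, 0.1238]
tool_rot: [-1.652, 1.57, 3.066]
force: [-0.2, -0.0, -0.6]
grip_width: 0.0449
[3.9, -150.1, -104.7, np.float64(-1.2)]
```

View pics/w4.png

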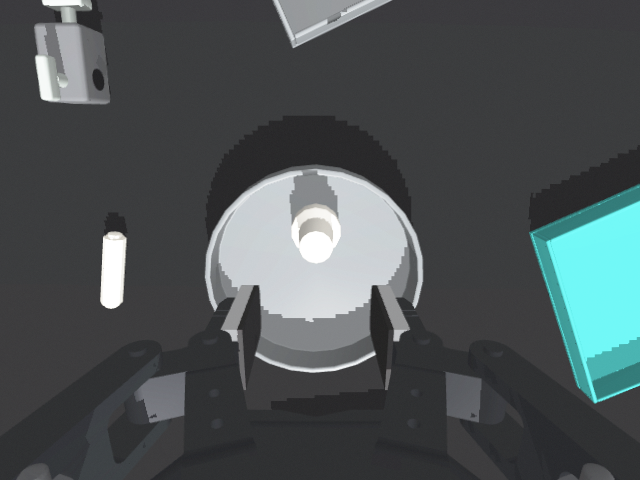

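The stopper stands in the dish at (316,235). Next is the boss head.

```bash
python3 -m pendant '[[0,-37.5,-26,0],[0,-37.5,-26,0],[0,-37.5,-26.5,0],[0,-37.5,-26.5,-1.2],[0,0,0,0],[0,0,0,0]]' 0.4
python3 - <<'E'
from h import *
print(togo([.4608,.1257,.009],np.radians(1.5)))
w=grab_frame("wrist"); save(w,"w5.png")
print(proj(w,np.array([.4608,.1257,.03])))
E
```

```text
clock: 8.1
position: [0.4614, 0.1257, 0.124]
tool_rot: [-0.458, 1.57, -2.002]
force: [0.5, 0.9, 0.1]
grip_width: 0.0598
[115.0, -0.6, -0.1, np.float64(0.0)]
[313.99800176 236.72357836]
```

View pics/w5.png

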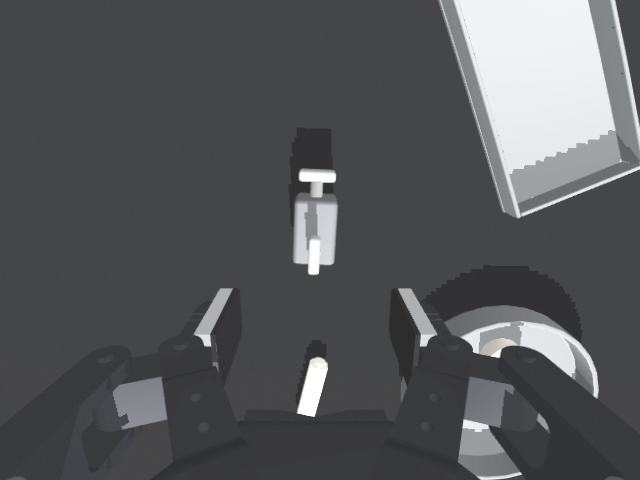

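Run:
```python
from h import *
w=grab_frame("wrist"); save(w,"w5z.png",(270,140,370,300),5)
for u in [(297,196),(337,196),(334,265),(293,263)]: print(onz(w,u,.03).round(4))
```

```text
[0.4497 0.1518 0.03  ]
[0.4749 0.1524 0.03  ]
[0.4748 0.1062 0.03  ]
[0.4477 0.1069 0.03  ]
```

View pics/w5z.png

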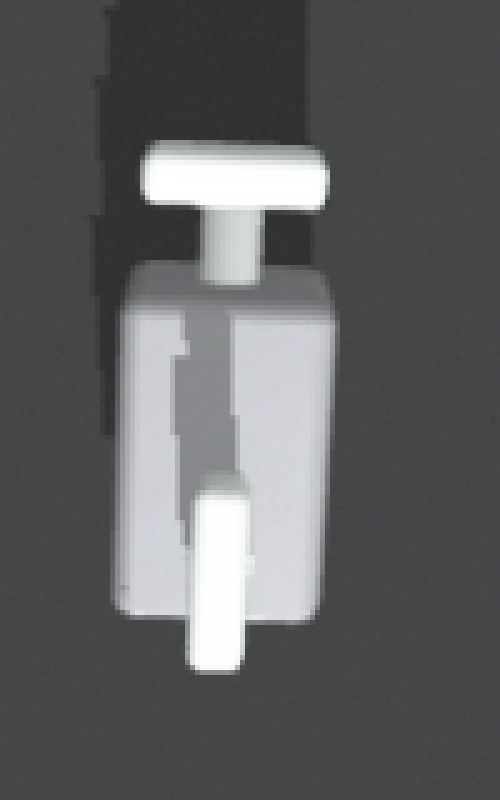

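```bash
python3 -m pendant '[[40,0.4,-1.8,2.5],[40,0,0,0],[30,0,0,0],[9.5,0,0,0],[0,0,0,0],[0,0,0,0]]' 0.4 60; python3 -m pendant '[[0,0,0,0],[0,0,0,0],[0,0,0,0],[0,0,0,0],[0,0,0,0],[0,0,0,0]]' -1 60; python3 -m pendant '[[-30,0,0,0],[-35,0,0,0],[-45,0,0,0],[0,0,0,0],[0,0,0,0]]'
python3 - <<'E'
from h import *
print(togo([.6433,-.2256,.12],np.radians(8.3)), bot.observe()["qpos"])
w=grab_frame("wrist"); save(w,"w6.png")
E
```

```text
clock: 8.95
position: [0.4623, 0.1277, 0.0058]
tool_rot: [1.9, 1.569, 0.312]
force: [0.5, -0.3, 0.4]
grip_width: 0.0598
clock: 9.7
position: [0.4618, 0.1279, 0.0056]
tool_rot: [2.185, 1.57, 0.597]
force: [-2.3, -0.7, 14.8]
grip_width: 0.027
clock: 10.32
position: [0.4613, 0.1279, 0.1147]
tool_rot: [-3.034, 1.571, 1.662]
force: [-0.1, -0.7, -1.6]
grip_width: 0.0272
[-5.4, 187.7, 350.5, np.float64(-9.2)] [-0.64061669  0.49726939  0.32379175  2.09164403 -0.27572671  0.59236233
 -0.13960178]
```

View pics/w6.png

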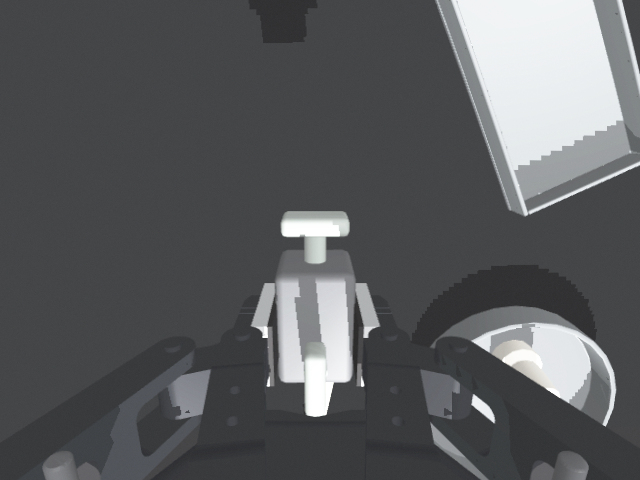

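```bash
python3 -m pendant '[[0,26.8,50,0],[0,26.8,50,0],[0,26.8,50,0],[0,26.8,50,0],[0,26.8,50,0],[0,26.8,50,0],[0,26.8,50,0],[0,0,0,-9.2],[0,0,0,0],[0,0,0,0]]'
python3 - <<'E'
from h import *
print(togo([.6433,-.2256,.009],np.radians(8.3)), bot.observe()["qpos"])
w=grab_frame("wrist"); save(w,"w7.png")
E
```

```text
clock: 11.62
position: [0.6429, -0.2246, 0.1141]
tool_rot: [-2.366, 1.569, 2.488]
force: [0.2, 0.1, -1.3]
grip_width: 0.0271
[105.1, 0.3, 1.1, np.float64(-0.2)] [ 0.09238003  0.7569834   0.25653244  1.54019484 -0.22957715  0.87537423
  0.57057175]
```

View pics/w7.png

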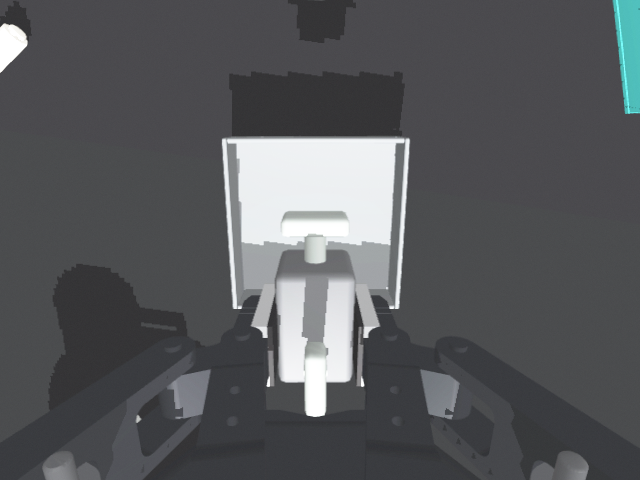

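```bash
python3 - <<'E'
from h import *
w=grab_frame("wrist")
P=np.array([onz(w,u,.03) for u in [(225,138),(408,139),(400,307),(234,308)]]);print(P.round(4),P.mean(0))
E
python3 -m pendant '[[40,0,1,0],[30,0,0,0],[25,0,0,0],[0,0,0,0],[0,0,0,0]]'; python3 -m pendant '[[6,0,0,0],[3,0,0,0],[0,0,0,0],[0,0,0,0]]'
```

```text
[[ 0.5824 -0.1698  0.03  ]
 [ 0.6876 -0.1554  0.03  ]
 [ 0.7048 -0.2615  0.03  ]
 [ 0.5966 -0.2777  0.03  ]] [ 0.64284284 -0.21610083  0.03      ]
clock: 12.35
position: [0.644, -0.2264, 0.0209]
tool_rot: [1.002, 1.57, -0.426]
force: [0.0, -0.2, -1.1]
grip_width: 0.0272
clock: 12.85
position: [0.6434, -0.2265, 0.0109]
tool_rot: [0.828, 1.571, -0.599]
force: [0.7, -0.2, -2.1]
grip_width: 0.0271
```

Still clear of the floor; I'll lower it in small steps until contact.

```bash
python3 -m pendant '[[1,0,0,0],[0,0,0,0]]'; python3 -m pendant '[[1,0,0,0],[0,0,0,0]]'
```

```text
clock: 13.1
position: [0.6434, -0.2264, 0.0098]
tool_rot: [-1.969, 1.571, 2.887]
force: [-1.3, 0.2, -2.0]
grip_width: 0.0268
clock: 13.35
position: [0.6434, -0.2264, 0.0088]
tool_rot: [-0.706, 1.571, -2.133]
force: [0.1, -0.5, -2.6]
grip_width: 0.0268
```

```bash
python3 -m pendant '[[1,0,0,0],[0,0,0,0],[0,0,0,0]]'
```

```text
clock: 13.72
position: [0.6434, -0.2264, 0.0087]
tool_rot: [2.2, 1.571, 0.773]
force: [-5.5, 2.1, 13.7]
grip_width: 0.0269
```

```bash
python3 -m pendant '[[0,0,0,0],[0,0,0,0],[0,0,0,0],[0,0,0,0]]' 0.05; python3 -m pendant '[[-35,0,0,0],[-35,0,0,0],[-40,0,0,0],[0,0,0,0],[0,0,0,0]]'
python3 - <<'E'
from h import *
print(togo([.3785,-.247,.12],np.radians(8)),bot.observe()["qpos"])
w=grab_frame("wrist"); save(w,"w8.png")
E
```

```text
clock: 14.22
position: [0.6434, -0.2264, 0.0077]
tool_rot: [-1.343, 1.571, -2.77]
force: [0.2, 0.3, 0.4]
grip_width: 0.0445
clock: 14.85
position: [0.6432, -0.2262, 0.1174]
tool_rot: [-2.23, 1.57, 2.627]
force: [-1.0, -1.0, -0.6]
grip_width: 0.0448
[-2.5, -264.9, -17.4, np.float64(0.2)] [ 0.09333087  0.75383711  0.25843001  1.53686203 -0.22885361  0.88116897
  0.57486131]
```

View pics/w8.png

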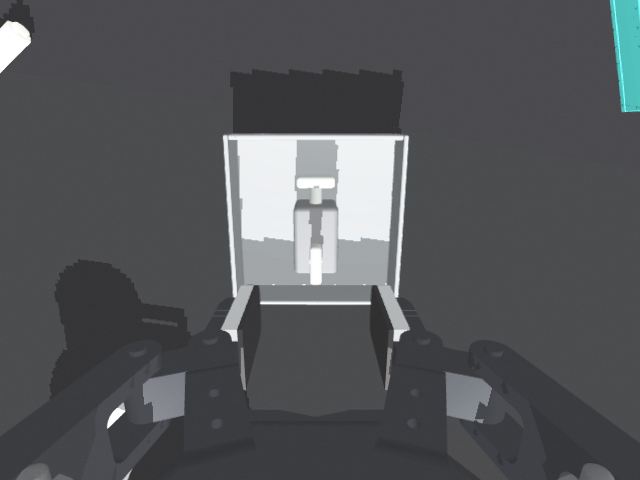

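Boss head is upright in the middle of the bin (316,235). Next is stopper 2.

```bash
python3 -m pendant '[[0,-53,-3.5,0],[0,-53,-3.5,0],[0,-53,-3.5,0],[0,-53,-3.5,0],[0,-53,-3.5,0],[0,0,0,0],[0,0,0,0]]' 0.4 40
python3 - <<'E'
from h import *
print(togo([.3785,-.247,.02]),bot.observe()["qpos"])
w=grab_frame("wrist"); save(w,"w9.png")
print(proj(w,np.array([.3785,-.247,.048])))
E
```

```text
clock: 15.78
position: [0.379, -0.247, 0.1175]
tool_rot: [-2.36, 1.571, 2.496]
force: [0.6, 0.2, 0.3]
grip_width: 0.0598
[97.5, -0.5, -0.1] [ 0.25093676  0.45004994  0.25064934  2.15103985 -0.20381931  0.56241985
  0.79448124]
[314.30757768 248.54925216]
```

View pics/w9.png

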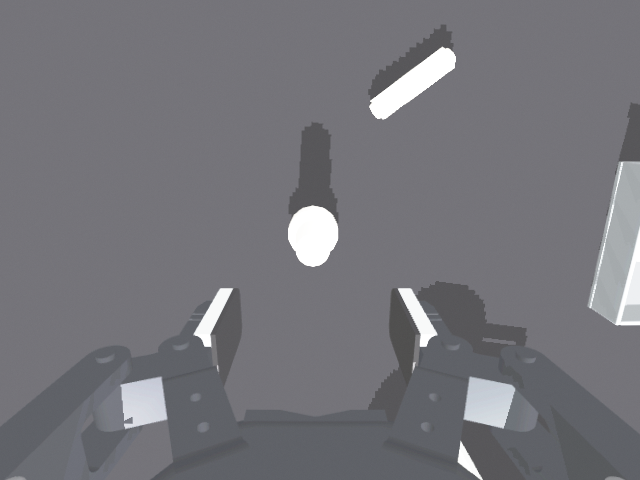

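Plug top at about (312,250) against a predicted (314,248.5), so I'm aligned. Descending to grip.

```bash
python3 -m pendant '[[40,-1,0,0],[36,0,0,0],[20.5,0,0,0],[0,0,0,0],[0,0,0,0]]' 0.4 40; python3 -m pendant '[[0,0,0,0],[0,0,0,0],[0,0,0,0],[0,0,0,0],[0,0,0,0],[0,0,0,0]]' -1 30; python3 -m pendant '[[-30,0,0,0],[-35,0,0,0],[-35,0,0,0],[0,0,0,0],[0,0,0,0]]'
python3 - <<'E'
from h import *
print(togo([.611,-.040,.12],0))
w=grab_frame("wrist"); save(w,"w10.png")
E
```

```text
clock: 16.45
position: [0.3782, -0.2473, 0.0217]
tool_rot: [0.812, 1.57, -0.614]
force: [0.3, 0.3, 0.5]
grip_width: 0.0597
clock: 17.2
position: [0.3781, -0.2474, 0.022]
tool_rot: [1.101, 1.57, -0.326]
force: [-1.6, 1.2, 13.1]
grip_width: 0.0212
clock: 17.82
position: [0.3777, -0.247, 0.1212]
tool_rot: [1.563, 1.571, 0.136]
force: [-0.4, -0.2, -0.2]
grip_width: 0.0214
[1.3, 260.7, -171.4, np.float64(8.3)]
```

View pics/w10.png

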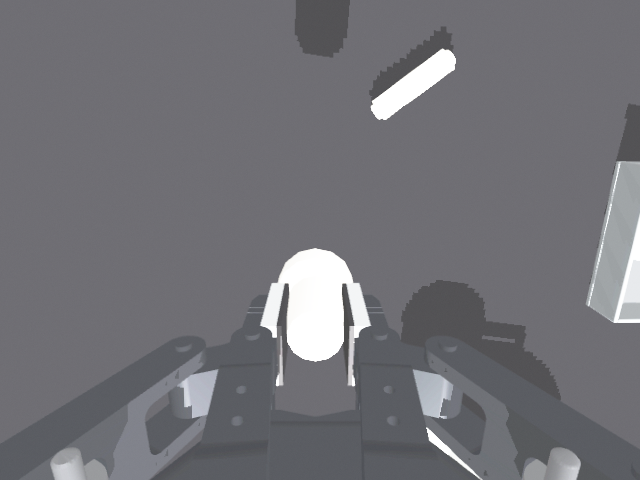

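```bash
python3 -m pendant '[[0,43.4,-28.6,0],[0,43.4,-28.6,0],[0,43.4,-28.6,0],[0,43.4,-28.6,0],[0,43.4,-28.6,0],[0,43.4,-28.6,0],[0,0,0,8.3],[0,0,0,0],[0,0,0,0]]' - 40
python3 - <<'E'
from h import *
print(togo([.611,-.040,.026],0))
w=grab_frame("wrist"); save(w,"w11.png")
E
```

```text
clock: 19.0
position: [0.6102, -0.0407, 0.1207]
tool_rot: [-1.275, 1.57, -2.844]
force: [0.5, 0.2, 0.6]
grip_width: 0.0209
[94.7, 0.9, -0.7, np.float64(0.1)]
```

View pics/w11.png

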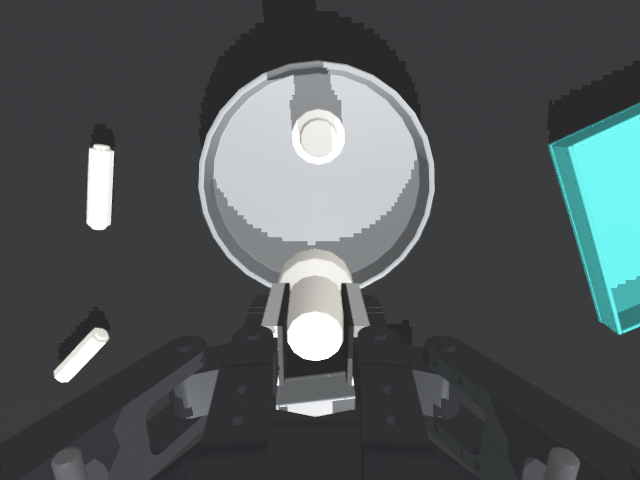

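```bash
python3 -m pendant '[[40,1,-0.7,0],[30,0,0,0],[20,0,0,0],[0,0,0,0],[0,0,0,0]]'; python3 -m pendant '[[2.5,0,0,0],[0,0,0,0],[1,0,0,0],[0,0,0,0]]'; python3 -m pendant '[[1,0,0,0],[0,0,0,0]]'
```

```text
clock: 19.68
position: [0.6123, -0.0396, 0.0323]
tool_rot: [1.534, 1.57, -0.038]
force: [-0.6, 0.4, 0.0]
grip_width: 0.0206
clock: 20.18
position: [0.6118, -0.0394, 0.0278]
tool_rot: [0.123, 1.571, -1.449]
force: [-0.5, -0.2, -1.3]
grip_width: 0.0209
clock: 20.42
position: [0.6117, -0.0394, 0.0267]
tool_rot: [-1.242, 1.571, -2.814]
force: [1.0, 0.9, -0.4]
grip_width: 0.0204
```

```bash
python3 -m pendant '[[1,0,0,0],[0,0,0,0]]';python3 -m pendant '[[0.5,0,0,0],[0,0,0,0]]'
```

```text
clock: 20.68
position: [0.6119, -0.0394, 0.0262]
tool_rot: [2.019, 1.571, 0.447]
force: [-2.9, 0.6, 7.7]
grip_width: 0.021
clock: 20.92
position: [0.6119, -0.0394, 0.0261]
tool_rot: [2.166, 1.57, 0.594]
force: [-6.1, 0.6, 16.4]
grip_width: 0.0208
```

Contact on the floor. I'll release, rise and look.

```bash
python3 -m pendant '[[0,0,0,0],[0,0,0,0],[0,0,0,0],[0,0,0,0]]' 0.05; python3 -m pendant '[[-35,0,0,0],[-35,0,0,0],[-30,0,0,0],[0,0,0,0],[0,0,0,0]]'
python3 - <<'E'
from h import *
print(togo([.4634,-.0125,.11],np.radians(-9.5)),bot.observe()["qpos"])
w=grab_frame("wrist"); save(w,"w12.png")
E
```

```text
clock: 21.42
position: [0.6117, -0.0394, 0.0252]
tool_rot: [-1.33, 1.571, -2.902]
force: [-0.5, -0.6, 0.4]
grip_width: 0.0447
clock: 22.05
position: [0.6115, -0.0392, 0.1248]
tool_rot: [-1.77, 1.57, 2.942]
force: [0.4, -0.2, -0.5]
grip_width: 0.0449
[14.8, -148.1, -26.6, np.float64(9.4)] [-0.24725352  0.6552074   0.32000906  1.73601135 -0.27208563  0.79466929
  0.20189028]
```

View pics/w12.png

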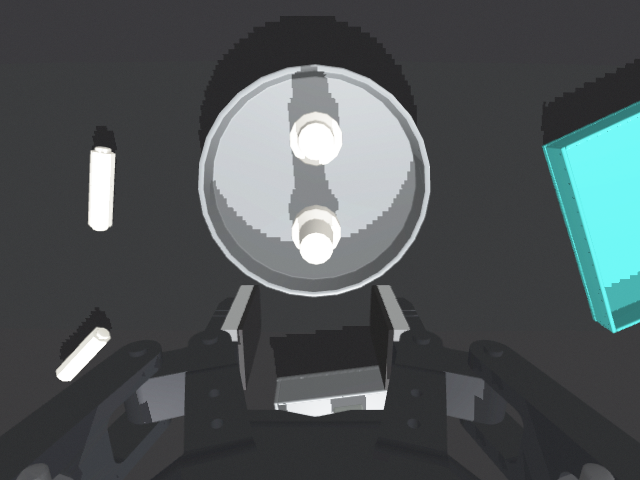

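Both stoppers stand in the dish, at (316,140) and (316,240). Next is stir bar 1.

```bash
python3 -m pendant '[[0,-49.4,-8.9,0],[0,-49.4,-8.9,0],[0,-49.3,-8.8,0],[0,0,0,9.4],[0,0,0,0],[0,0,0,0]]' 0.05
python3 - <<'E'
from h import *
print(togo([.4634,-.0125,.004],np.radians(-9.5)))
w=grab_frame("wrist"); save(w,"w13.png")
m=(w["img"].min(2)>150).astype(np.uint8); n,l,st,c=cv2.connectedComponentsWithStats(m)
for i in range(1,n):
    if 200<st[i,4]<8000:
        r=cv2.minAreaRect(np.argwhere(l==i)[:,::-1].astype(np.float32)); b=cv2.boxPoints(r)
        P=np.array([onz(w,u,.007) for u in b]); e=[P[1]-P[0],P[2]-P[1]]; e=max(e,key=np.linalg.norm)
        print(r,P.mean(0).round(4),np.linalg.norm(e).round(4),np.degrees(np.arctan2(e[1],e[0]))%180)
E
```

```text
clock: 22.85
position: [0.464, -0.0127, 0.1249]
tool_rot: [-0.58, 1.57, -2.312]
force: [-0.7, -0.4, -0.2]
grip_width: 0.0448
[120.9, -0.5, -0.1, np.float64(0.3)]
((312.21630859375, 225.48220825195312), (21.13090705871582, 81.25174713134766), 1.301952600479126) [ 0.4622 -0.0121  0.007 ] 0.0595 78.90516832330432
((235.5977325439453, 311.18804931640625), (18.935489654541016, 59.32999038696289), 15.802515029907227) [ 0.3936 -0.0688  0.007 ] 0.0505 62.73172359564587
((394.0460510253906, 310.595703125), (58.67666244506836, 18.435749053955078), 73.7798080444336) [ 0.5128 -0.0877  0.007 ] 0.0499 99.06447629896486
((295.1379699707031, 387.6551208496094), (19.84804344177246, 66.35588073730469), 40.23635482788086) [ 0.4259 -0.144   0.007 ] 0.0605 44.47161894412928
((619.9158325195312, 392.078125), (89.39991760253906, 58.594093322753906), 35.837650299072266) [ 0.6948 -0.197   0.007 ] 0.0935 136.5362280656196
((164.5727081298828, 405.546630859375), (25.490985870361328, 41.36560821533203), 77.6609115600586) [ 0.3155 -0.1445  0.007 ] 0.0361 5.654820543401524
```

View pics/w13.png

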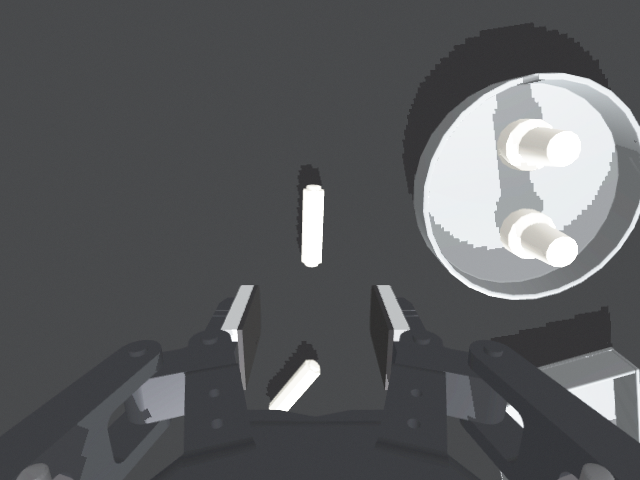

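```bash
python3 -m pendant '[[40,-1.8,0,1.5],[40,0,0,0],[30,0,0,0],[10.5,0,0,0],[0,0,0,0],[0,0,0,0]]' 0.05 30; python3 -m pendant '[[0,0,0,0],[0,0,0,0],[0,0,0,0],[0,0,0,0],[0,0,0,0]]' -1 30
```

```text
clock: 23.65
position: [0.4625, -0.0124, 0.0057]
tool_rot: [1.833, 1.57, 0.071]
force: [-0.8, -1.1, 1.0]
grip_width: 0.0449
clock: 24.28
position: [0.4623, -0.0121, 0.0055]
tool_rot: [2.022, 1.57, 0.26]
force: [-0.5, 1.7, 11.2]
grip_width: 0.0126
```

```bash
python3 -m pendant '[[-30,0,0,0],[-40,0,0,0],[-40,0,0,0],[0,0,0,0],[0,0,0,0]]' - 40
python3 - <<'E'
from h import *
print(togo([.5907,.257,.115],np.radians(-65.5)),bot.observe()["qpos"])
w=grab_frame("wrist"); save(w,"w14.png")
E
```

```text
clock: 24.9
position: [0.4618, -0.012, 0.1147]
tool_rot: [2.626, 1.57, 0.864]
force: [0.3, 1.1, -0.5]
grip_width: 0.0121
[-0.2, 75.5, -288.6, np.float64(54.6)] [-0.3963048   0.48553177  0.38356394  2.13472997 -0.32677457  0.57612949
  0.03259511]
```

View pics/w14.png

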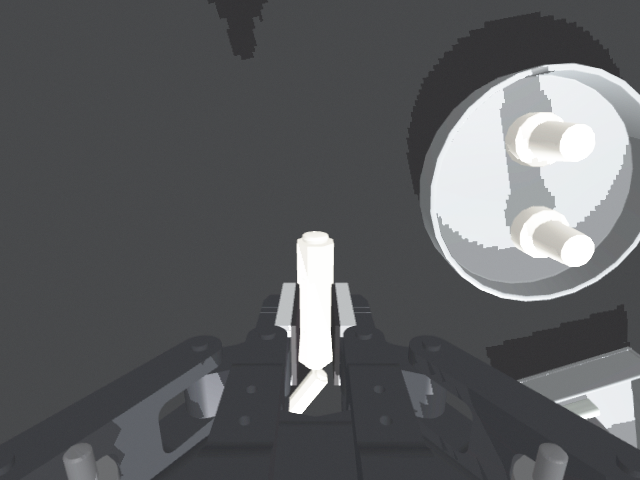

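```bash
python3 -m pendant '[[0,15.1,-57.7,0],[0,15.1,-57.7,0],[0,15.1,-57.7,0],[0,15.1,-57.7,0],[0,15.1,-57.7,0],[0,0,0,10.6],[0,0,0,10.6],[0,0,0,10.6],[0,0,0,10.6],[0,0,0,10.6],[0,0,0,1.6],[0,0,0,0]]'
python3 - <<'E'
from h import *
print(togo([.5907,.257,.012],np.radians(-65.5)))
w=grab_frame("wrist"); save(w,"w15.png")
f=grab_frame("top"); save(f,"t15.png",(190,180,350,330),5)
E
```

```text
clock: 26.45
position: [0.5906, 0.2564, 0.114]
tool_rot: [0.266, 1.57, -2.446]
force: [0.4, -0.4, 0.1]
grip_width: 0.0127
[102.0, -0.6, -0.4, np.float64(0.1)]
```

View pics/w15.png

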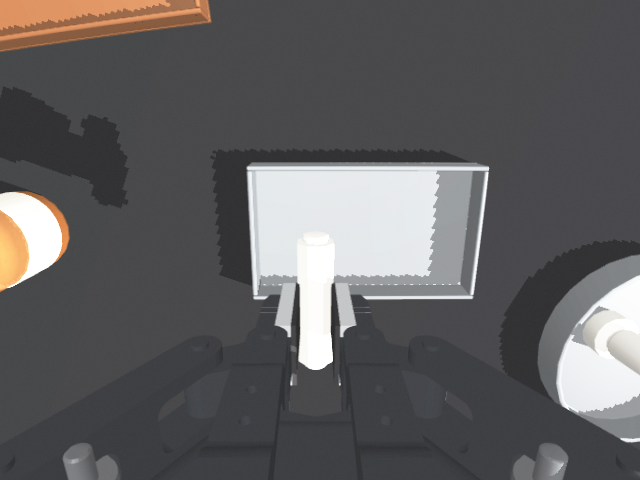

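```bash
python3 - <<'E'
from h import *
w=grab_frame("wrist")
P=np.array([onz(w,u,.022) for u in [(249,165),(487,166),(473,298),(255,297)]]);print(P.round(4),P.mean(0))
e=P[1]-P[0]+P[2]-P[3];print(np.degrees(np.arctan2(e[1],e[0])))
E
python3 -m pendant '[[40,-0.6,0,0],[30,0,0,0],[22,0,0,0],[0,0,0,0],[0,0,0,0]]'
```

```text
[[0.617  0.3118 0.022 ]
 [0.6775 0.1787 0.022 ]
 [0.5973 0.1402 0.022 ]
 [0.5366 0.2753 0.022 ]] [0.6070864  0.22650605 0.022     ]
-65.68371251148342
clock: 27.22
position: [0.5913, 0.2571, 0.0238]
tool_rot: [3.098, 1.57, 0.383]
force: [-0.0, 0.6, 0.1]
grip_width: 0.0126
```

```bash
python3 -m pendant '[[7,0,0,0],[5,0,0,0],[0,0,0,0],[0,0,0,0]]'; python3 -m pendant '[[1,0,0,0],[0,0,0,0]]'; python3 -m pendant '[[1,0,0,0],[0,0,0,0]]'
```

```text
clock: 27.72
position: [0.5907, 0.2571, 0.0109]
tool_rot: [2.635, 1.571, -0.08]
force: [-0.2, 0.2, -0.2]
grip_width: 0.0122
clock: 27.98
position: [0.5907, 0.2571, 0.0098]
tool_rot: [-3.001, 1.571, 0.567]
force: [0.2, -0.2, -0.6]
grip_width: 0.0123
clock: 28.22
position: [0.5906, 0.2571, 0.0087]
tool_rot: [0.292, 1.571, -2.423]
force: [0.4, 0.0, 0.3]
grip_width: 0.012
```

```bash
python3 -m pendant '[[0.7,0,0,0],[0,0,0,0]]'
```

```text
clock: 28.48
position: [0.5907, 0.2571, 0.0086]
tool_rot: [-1.847, 1.571, 1.721]
force: [-2.8, -0.5, 8.4]
grip_width: 0.0124
```

Contact. I'll release with a small opening (about 30 mm), rise and look.

```bash
python3 -m pendant '[[0,0,0,0],[0,0,0,0],[0,0,0,0]]' -0.3; python3 -m pendant '[[-35,0,0,0],[-35,0,0,0],[-35,0,0,0],[0,0,0,0],[0,0,0,0]]'
python3 - <<'E'
from h import *
print(togo([.4262,-.1455,.115],np.radians(-45)),bot.observe()["qpos"])
w=grab_frame("wrist"); save(w,"w16.png")
E
```

```text
clock: 28.85
position: [0.5906, 0.2571, 0.008]
tool_rot: [0.624, 1.571, -2.091]
force: [-0.5, 0.1, -0.6]
grip_width: 0.0299
clock: 29.48
position: [0.5903, 0.2572, 0.1126]
tool_rot: [-0.356, 1.57, -3.07]
force: [-1.2, -0.1, -0.4]
grip_width: 0.0297
[-2.3, 298.7, 316.1, np.float64(-20.5)] [-0.9051334   0.79790481  0.65233046  1.66538552 -0.59548216  0.88685403
 -1.15438731]
```

View pics/w16.png

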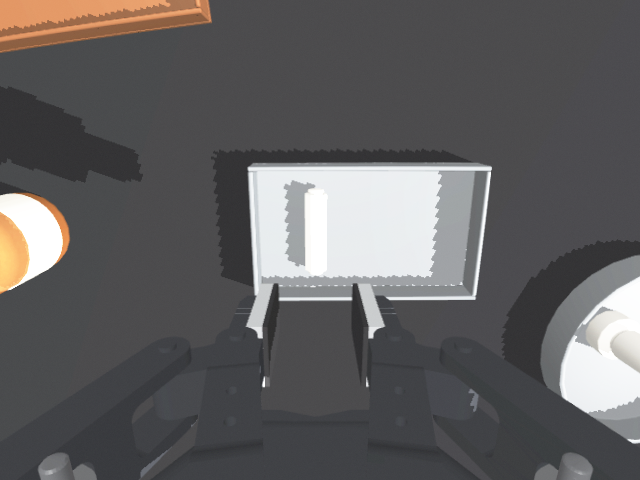

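Bar 1 lies flat in the tray at (316,232), clear of the walls. Next is bar 2.

```bash
python3 -m pendant '[[0,37.3,39.5,0],[0,37.3,39.5,0],[0,37.3,39.5,0],[0,37.3,39.5,0],[0,37.3,39.5,0],[0,37.3,39.5,0],[0,37.3,39.5,0],[0,37.3,39.5,0],[0,0,0,-10.2],[0,0,0,-10.2],[0,0,0,0],[0,0,0,0]]' 0.05
python3 - <<'E'
from h import *
w=grab_frame("wrist"); save(w,"w17.png")
m=(w["img"].min(2)>150).astype(np.uint8); n,l,st,c=cv2.connectedComponentsWithStats(m)
for i in range(1,n):
    if 800<st[i,4]<8000 and 250<c[i][0]<400 and c[i][1]<290:
        r=cv2.minAreaRect(np.argwhere(l==i)[:,::-1].astype(np.float32)); b=cv2.boxPoints(r)
        P=np.array([onz(w,u,.007) for u in b]); e=[P[1]-P[0],P[2]-P[1]]; e=max(e,key=np.linalg.norm)
        a=np.arctan2(e[1],e[0])%np.pi
        X=P.mean(0); print(r,X.round(4),np.linalg.norm(e).round(4),np.degrees(a), togo([X[0],X[1],.0045],a-np.pi/2))
E
```

```text
clock: 31.02
position: [0.4262, -0.1453, 0.1128]
tool_rot: [-0.782, 1.57, 3.138]
force: [0.0, -0.3, 0.2]
grip_width: 0.045
((311.9999694824219, 231.99996948242188), (21.999996185302734, 85.99998474121094), 0.0) [ 0.4246 -0.1448  0.007 ] 0.0607 43.98592503882349 [108.3, -1.4, 0.8, np.float64(0.7)]
```

View pics/w17.png

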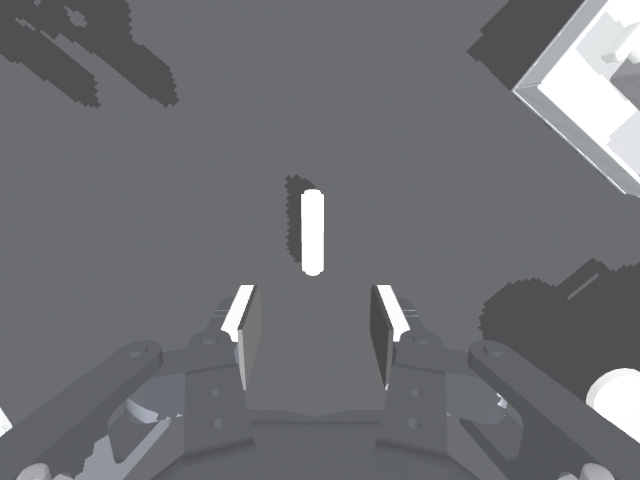

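Bar 2 is centred at (312,232) and lined up with the jaws. I'll grip it.

```bash
python3 -m pendant '[[40,-1.4,0.8,0.7],[40,0,0,0],[20,0,0,0],[8,0,0,0],[0,0,0,0],[0,0,0,0]]' 0.05 30; python3 -m pendant '[[0,0,0,0],[0,0,0,0],[0,0,0,0],[0,0,0,0],[0,0,0,0]]' -1 30;  python3 -m pendant '[[-30,0,0,0],[-40,0,0,0],[-40,0,0,0],[0,0,0,0],[0,0,0,0]]' - 40
python3 - <<'E'
from h import *
print(togo([.621,.1945,.115],np.radians(-65.6)),bot.observe()["qpos"])
w=grab_frame("wrist"); save(w,"w18.png")
E
```

```text
clock: 31.82
position: [0.4253, -0.1449, 0.0058]
tool_rot: [2.007, 1.57, -0.364]
force: [-0.5, -0.5, 0.1]
grip_width: 0.0449
clock: 32.45
position: [0.4252, -0.1448, 0.0056]
tool_rot: [2.478, 1.57, 0.107]
force: [-0.6, 0.9, 9.1]
grip_width: 0.0127
clock: 33.08
position: [0.4249, -0.1445, 0.115]
tool_rot: [-3.132, 1.57, 0.78]
force: [-0.5, 0.3, -0.6]
grip_width: 0.012
[0.1, -106.5, -376.9, np.float64(19.8)] [-0.21354881  0.49976814  0.53718769  2.17151103 -0.46352687  0.58126718
 -0.13611087]
```

View pics/w18.png

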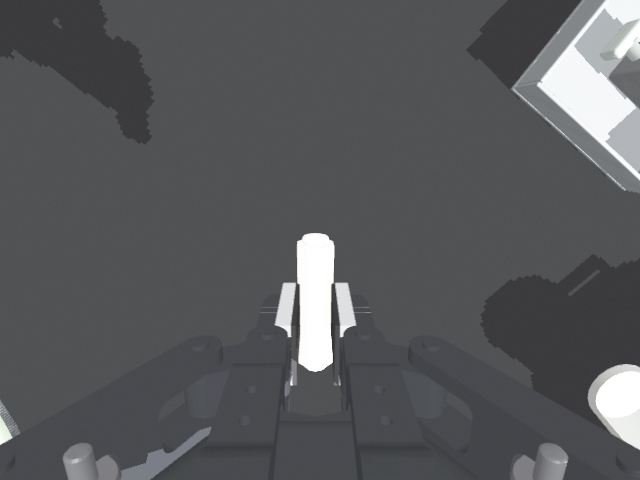

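Bar 2 is held straight. 392 mm to go, so 8 rows.

```bash
python3 -m pendant '[[0,-13.3,-47.1,0],[0,-13.3,-47.1,0],[0,-13.3,-47.1,0],[0,-13.3,-47.1,0],[0,-13.3,-47.1,0],[0,-13.3,-47.1,0],[0,-13.3,-47.1,0],[0,-13.3,-47.1,0],[0,0,0,9.9],[0,0,0,9.9],[0,0,0,0],[0,0,0,0]]'
python3 - <<'E'
from h import *
print(togo([.621,.1945,.011],np.radians(-65.6)))
w=grab_frame("wrist"); save(w,"w19.png")
E
```

```text
clock: 34.62
position: [0.6209, 0.1936, 0.1144]
tool_rot: [-0.015, 1.57, -2.728]
force: [-0.0, 0.3, 0.2]
grip_width: 0.0122
[103.4, -0.8, -0.5, np.float64(0.2)]
```

View pics/w19.png

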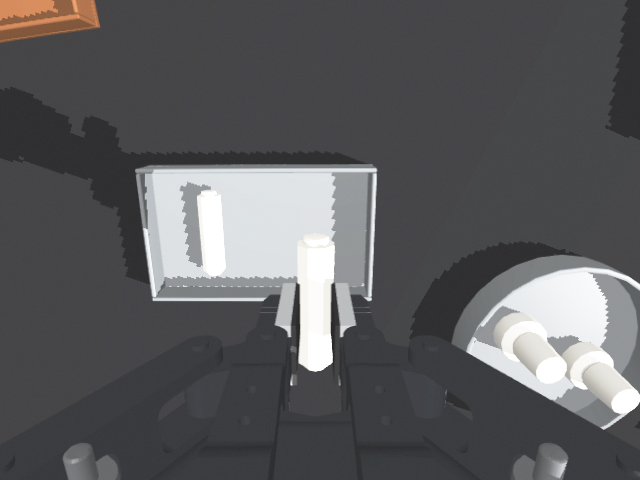

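```bash
python3 -m pendant '[[40,-0.8,-0.5,0],[30,0,0,0],[22,0,0,0],[0,0,0,0],[0,0,0,0]]'; python3 -m pendant '[[7,0,0,0],[5,0,0,0],[0,0,0,0],[0,0,0,0]]'; python3 -m pendant '[[1.5,0,0,0],[0,0,0,0]]'; python3 -m pendant '[[0.7,0,0,0],[0,0,0,0]]'
```

```text
clock: 35.3
position: [0.6219, 0.1948, 0.0241]
tool_rot: [2.986, 1.57, 0.269]
force: [0.2, -0.3, 0.1]
grip_width: 0.0124
clock: 35.8
position: [0.6214, 0.1948, 0.0112]
tool_rot: [2.307, 1.571, -0.41]
force: [-0.6, 0.5, 0.6]
grip_width: 0.0125
clock: 36.05
position: [0.6213, 0.1949, 0.0096]
tool_rot: [0.224, 1.571, -2.493]
force: [0.2, 0.7, -0.5]
grip_width: 0.0121
clock: 36.3
position: [0.6213, 0.1948, 0.0089]
tool_rot: [0.698, 1.571, -2.019]
force: [-0.1, 0.9, 0.5]
grip_width: 0.0121
```

```bash
python3 -m pendant '[[0.7,0,0,0],[0,0,0,0]]'
```

```text
clock: 36.55
position: [0.6214, 0.1949, 0.0087]
tool_rot: [-2.194, 1.57, 1.373]
force: [-3.6, 0.1, 9.1]
grip_width: 0.0124
```

```bash
python3 -m pendant '[[0,0,0,0],[0,0,0,0],[0,0,0,0]]' -0.3; python3 -m pendant '[[-35,0,0,0],[-35,0,0,0],[-40,0,0,0],[-40,0,0,0],[-40,0,0,0],[0,0,0,0],[0,0,0,0]]'
python3 - <<'E'
from h import *
w=grab_frame("wrist"); save(w,"w20.png")
f=grab_frame("scene"); save(f,"s20.png",(190,100,480,330),2.7)
f=grab_frame("top"); save(f,"t20.png",(120,180,540,350),1.9)
E
```

```text
clock: 36.92
position: [0.6213, 0.1948, 0.0081]
tool_rot: [0.541, 1.571, -2.175]
force: [0.3, -0.5, 0.3]
grip_width: 0.0299
clock: 37.8
position: [0.621, 0.195, 0.1977]
tool_rot: [-0.627, 1.57, 2.94]
force: [-0.2, 0.4, -0.4]
grip_width: 0.0301
```

View pics/w20.png

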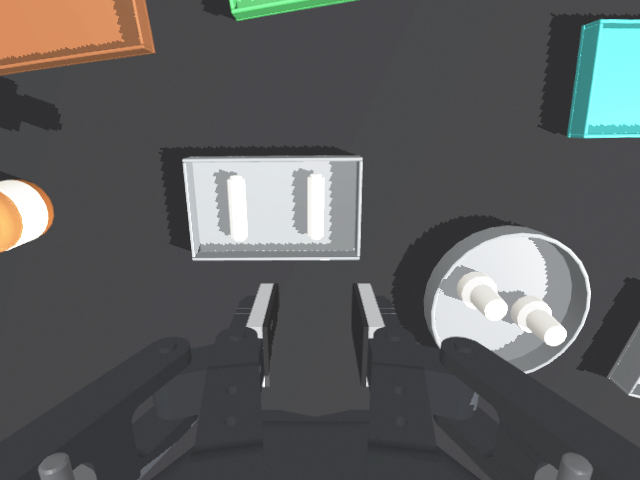

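View pics/s20.png

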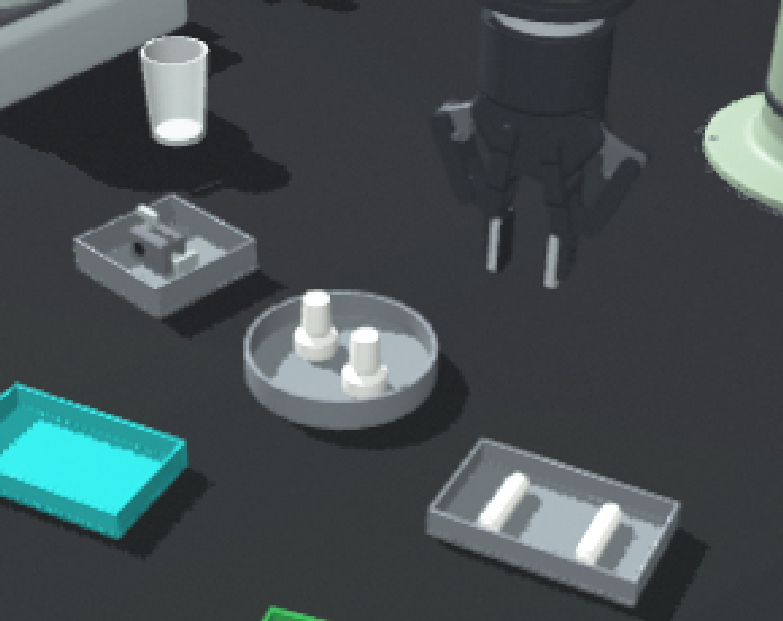

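View pics/t20.png

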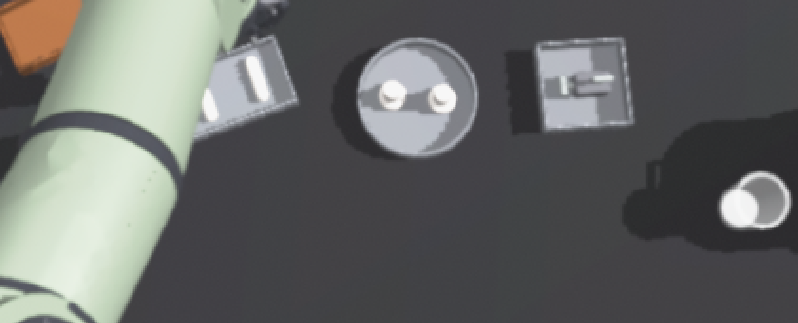

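All five parts are in place. In the wrist view the bars lie flat in the tray at (238,208) and (316,207). In the scene view the stoppers stand in the dish and the boss head is upright in the bin. Jar and beaker haven't moved, and the arm is clear.

```bash
python3 -c "
from workcell import job_done
print(job_done())"
```

```text
the job is handed in; nothing more can be done
None
```

All five parts are sorted and the job is handed in at about 38 s, well under the 118 s limit. Both stoppers stand on their heads in the round dish, and the boss head is upright in the square bin with its top thumbscrew up. Both stir bars lie flat, side by side, in the steel oblong tray.

I lowered each part until the wrist force showed it touching the floor, peaking at about 16 N, and then let go. The final wrist and scene pictures showed every part inside its container, clear of the rim and of the other parts. The top picture agreed, though the arm hid one end of the tray. The jar and beaker were never touched, but I checked that they hadn't moved only by eye. The arm ended about 0.2 m above the table, touching nothing.

No check failed. The container centres from the two camera views differed by up to about 2.5 mm, roughly the calibration accuracy. A first estimate of the boss head was 2 mm and about 2.5° off, and I corrected it before gripping.

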